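Open the bayonet cap of the bench filter housing

TASK

The filter housing on the bench has to be opened for service. Push its red release button gently down until it stops, turn the cap with the green knob anticlockwise (seen from above) about a quarter turn or rather less, until you feel its stop, then lift it off and stand it upright on the blue mat, without dropping it. Do not force anything, and leave the red bin, the small green tin and the torch alone.

Things in the scene. Friction and masses are not known exactly. Their poses are not given: they have to be found in the camera images.
- housing: Filter housing bolted to the bench: grey round pot, 94 mm across, rim 54 mm above the bench, on a dark base plate 165 x 104 x 8 mm. Origin: on the bench, on the pot's vertical axis; z up. -x is the side of the grey latch block (40 mm wide, 45 to 99 mm from the axis, top 42 mm above the bench). Robot and housing, button included, must not press each other with more than 30 N.
- mouth (a point): Centre of the pot's rim. In it a steel bayonet ring with two lips, two entry gaps and a rubber stop beside each gap. Its setting differs between housings and is not measured: the locked cap turns 59 to 85 degrees anticlockwise until its lugs meet the stops, which give 1 degree per 0.4 N m. It lifts off there or up to 3 degrees before; elsewhere the lugs catch. Cap against housing: never over 40 N.
- seal (a point): Point on the pot's axis, 34 mm above the bench, where the plug of the cap sits on a sprung seal plate. The plate pushes the cap up against the lips with about 6 N, so it turns with some friction (up to about 0.2 N m); once the lugs are free it rises about 2 mm by itself.
- button_place (a point): Fixed point of the housing, 82 mm from its axis on the -x side and 58 mm above the bench: nominal centre of the top of the red button (26 mm across) when up. The real top lies up to 3 mm higher or lower, different on each housing. A steel pin, 7 mm thick, 51.5 mm from the axis, goes down with the button, out of the cap's notch.
- release_button (a joint): Travel of the release button in m: 0 up (cap locked), 0.010 fully down on its hard stop (cap unlocked). Pushed straight down it takes about 3 N to move and stays where it is left. It must go fully down, at least 9 mm.
- cap: Loose bayonet cap, about 0.3 kg, 58 mm tall. Black plug 55 mm across, two steel lugs at +y and -y (to 37 mm from the axis), black disc 80 mm across (21.5 to 26.5 mm above the origin), green knob on top. Origin: centre of the plug's flat underside, on which it can stand; z up. -x: two black tabs reaching 55 mm out with the notch for the pin. Locked, its axes point as the housing's.
- knob_top (a point): Centre of the top of the cap's green ribbed round knob: 44 mm diameter, 31.5 mm tall, upright, to be gripped from the sides; 58 mm above the cap's origin, 92 mm above the bench when locked. A white line on knob and disc points to the notch.
- mat: Flat blue ribbed mat, 150 x 150 x 4 mm, fixed on the bench; origin under its centre.
- red_bin: Open red plastic bin, 161 x 110 x 62 mm, a bystander; origin under its centre.
- feeler_tin: Small dark green tin, 46 x 71 x 23 mm, shut, lying flat, a bystander; origin under its centre.
- torch: Black and orange torch, 129 mm long, 36 mm high, lying, a bystander; origin under its centre.
There are look-alikes about, which are no part of the job. There is more than one size of the housing; the one meant has the size given above.

How it is judged:
On the way, in this order (a step that is already met when the one before it is completed fails the run):
1. the release button is pushed fully down (at least 9 of 10 mm) while the cap is still in its locked place (value of joint release_button above 0.009 m and angle between the x axis of cap and the x axis of housing, either way round below 0.25 rad), for 0.1 s.
2. the cap is turned by more than 50 degrees while it sits in the housing (angle between the x axis of cap and the x axis of housing, either way round above 0.87 rad and z of cap in the frame of housing below 0.04 m and horizontal distance between cap and housing below 0.005 m), for 0.1 s.
3. the cap is lifted clear of the housing (z of cap in the frame of housing above 0.06 m), for 0.1 s.
At the end, for the whole second after the job is handed in: The cap stands upright (within 0.1 rad) and still on the blue mat, its axis within 55 mm of the mat's centre; the release button is still down (angle between cap's own z axis and vertical below 0.1 rad and horizontal distance between cap and mat below 0.055 m and height (world z) of cap below 0.008 m and linear speed of cap below 0.02 m/s and value of joint release_button above 0.008 m); the robot touches nothing.
It fails at once if the cap is forced against the housing with more than 40 N (contact force between cap and housing above 40 N).
It fails at once if the robot pushes the button or any part of the housing with more than 30 N (contact force between any of the fingers, the arm and housing above 30 N).
It fails at once if the cap is dropped or banged on the mat (more than 45 N) (contact force between cap and mat above 45 N).
It fails at once if the red bin, small green tin or torch is moved by more than 30 mm (distance of any of red_bin, feeler_tin, torch from where it was at the start of the episode above 0.03 m).
It also fails if it takes over 72 s, if anything falls off the work surface, if the arm or the gripper's body presses on something with over 40 N, if the wrist force passes 120 N, or if a joint passes its speed limit or range.

ROBOT

A 7-joint arm with a two-finger parallel gripper is mounted at the origin on a cart in front of the work surface, level with it; the furniture and walls round the work are solid. World frame = base frame: x ahead of the robot, y to its left, z up, the work surface at z = 0. Lengths are in m, angles in rad, forces in N, time in s.
With the tool pointing down it reaches from about 0.4 to 0.85 m from the base axis. Payload 10.4 kg.
Tool frame: the origin (TCP) lies between the finger pads; the fingertips stand manip.finger_overhang ahead of it and the grasp point (between the pads) lies 11 mm behind it (manip.finger_overhang is the distance from the TCP to the fingertips, in m); x points along the fingers, z is the direction in which the jaws open and shut, and the axes are right-handed (so a half turn about x gives the same grasp; the last joint's range is limited). The gripper opens to 85 mm and grips with 20 to 120 N. Pads are 22 mm wide; open, the fingers measure 114 mm over their backs; the gripper's body (76 mm by 85 mm) begins 54 mm behind the grasp point. The pads swing forward as they close: fully open they stand 13 mm farther back than shut.
Start: joints at [-1.151, 0.332, -0.065, 1.46, 0.022, 1.35, -0.088], TCP at [0.268, 0.565, 0.239] pointing down, gripper open.
Joint ranges: [-2.6, 2.6], [-0.5, 2.12], [-1.47, 1.34], [0.16, 2.42], [-1.27, 4.41], [0.06, 2.06], [-2.6, 2.6]. Speed limits (rad/s): [2.22, 2.22, 2.79, 2.79, 3.14, 3.14, 3.14].

INTERFACE

Orientations are given as a unit quaternion [x, y, z, w].
In Python, from workcell import get_obs, camera, workorder, manip gives the robot as it stands. The module is installed in compiled form; this text tells all that it offers.
- The arm moves only by the tool play_rows, never from a script. Its argument "increments" is text: rows parted by semicolons, each of 4 numbers parted by spaces: the shift along the tool's x, y, z in m, then the turn about the tool's x in rad. A call has 1 to 20 rows; each row shifts and turns the pose as measured when the row begins, along the tool's axes as they then stand; what a row does not reach is not made up. A row lasts 1/10 s, in which the tool goes at most 50 mm and 8.59 degrees, less where a joint would pass 70% of its speed; a pose out of reach is approached as far as the arm can. A call is refused whole if a number of a shift passes 0.05 or a number of a turn 0.15, either way. A call with a gripper value outside its range is refused whole. "hand" is the gripper command: -1 is fully open, 1 is shut, values between are in proportion, set as the call begins (left out, the last holds). The fingers move at their own pace and stop on an object; "squeeze" is the grip in N (left out, the last holds). Time passes only in rows, so rows that do not move let the fingers close. It gives the time, the measured TCP pose, the force and the opening at its end, in the units of the state.
- get_obs(): the state, without advancing time (a new reading comes with each control period).
- camera(name): name is "scene" or "top" or "wrist"; returns a dict with "img" (480x640x3 uint8, blue, green, red), "fov_y" (degrees; the focal length in pixels is half the picture's height over the tangent of half this angle, whatever the lens; pixels are square), "cx", "cy" (the principal point, pixels), "R" (3x3) and "t" (3): a world point X has camera coordinates R X + t; the wrist camera has in their place "tool_from_camera" (4x4, takes a point from camera to tool coordinates, whose origin is the TCP and whose axes are the tool frame's). Camera axes: x right, y down, z forward; pixel columns grow to the right and rows downward; lengths in m; the calibration is good to about 2 mm. The wrist camera is an equidistant fisheye: a pixel r from the principal point sees the ray r / f radians off the axis. A picture is of the moment at which its call begins: read the wrist's pose just before it. There is no depth.
- workorder.hand_in(): hands the job in, once; it reports no verdict.
The state is a dict: "clock": time; "joint_pos": joint angles; "joint_velocities": joint speeds; "tau": joint torques, N m; "position": TCP position; "ee_rot": TCP orientation; "ft_force": force on the tool from outside, world axes, zero at the start; "torque": the same for the moment, N m; "grip_width": opening from 0.0 (shut) to 1.0 (fully open).
Only numpy, scipy, OpenCV 4.12 (cv2) and the standard library are available. Lean on these libraries where they do the work, as an engineer would, in place of code of your own. Each camera call takes 0.05 s, during which the arm holds its last target.

## Working session

There is one attempt and no reset: what is moved stays moved. The work goes in short steps, Python scripts to look and compute and a tool call to move; the robot and the scene stay as the last step left them, time stands still between calls to the robot, and variables do not carry over. Pictures are saved under pics/ and viewed, and the job is handed in when it is done.

Besides the shell and the picture viewer there is one more tool, called after "Request:" as name(argument=value, ...) on one line, values as JSON. play_rows: Moves the arm, as the interface text tells. Its arguments: {"type":"object","properties":{"increments":{"type":"string"},"hand":{"type":"number"},"squeeze":{"type":"number"}},"required":["increments"]}

```bash
ls; mkdir -p pics; cat > h.py <<'E'
import numpy as np, cv2
from workcell import get_obs, camera, workorder, manip
from scipy.spatial.transform import Rotation as Ro
def shot(n,fn):
    o=get_obs(); c=camera(n); cv2.imwrite('pics/'+fn,c['img']); 
    import pickle; pickle.dump((o,{k:v for k,v in c.items()}),open('pics/'+fn[:-4]+'.pkl','wb')); return o,c
def load(fn):
    import pickle; return pickle.load(open('pics/'+fn+'.pkl','rb'))
def ray(o,c,u,v):
    f=240/np.tan(np.radians(c['fov_y'])/2)
    if 'R' in c:
        R=np.array(c['R']);t=np.array(c['t']); d=np.array([(u-c['cx'])/f,(v-c['cy'])/f,1]); return -R.T@t, R.T@d
    dx,dy=u-c['cx'],v-c['cy']; r=np.hypot(dx,dy)+1e-9; th=r/f
    d=np.array([dx/r*np.sin(th),dy/r*np.sin(th),np.cos(th)])
    T=np.array(c['tool_from_camera']); Rt=Ro.from_quat(o['ee_rot']).as_matrix()
    return Rt@T[:3,3]+np.array(o['position']), Rt@T[:3,:3]@d
def onz(o,c,u,v,z):
    p,d=ray(o,c,u,v); return p+d*(z-p[2])/d[2]
def proj(o,c,X):
    f=240/np.tan(np.radians(c['fov_y'])/2); X=np.array(X,float)
    if 'R' in c:
        q=np.array(c['R'])@X+np.array(c['t']); return c['cx']+f*q[0]/q[2], c['cy']+f*q[1]/q[2]
    T=np.array(c['tool_from_camera']); Rt=Ro.from_quat(o['ee_rot']).as_matrix()
    q=Rt.T@(X-np.array(o['position'])); q=T[:3,:3].T@(q-T[:3,3]); th=np.arctan2(np.hypot(q[0],q[1]),q[2]); r=np.hypot(q[0],q[1])+1e-12
    return c['cx']+f*th*q[0]/r, c['cy']+f*th*q[1]/r
E
python3 - <<'E'
from h import *
for n in ['scene','top','wrist']:
    o,c=shot(n,n+'0.png'); print(n,c['fov_y'],c['cx'],c['cy'],c.get('t'),c.get('tool_from_camera'))
print(o, manip.finger_overhang, [a for a in dir(manip) if a[0]!='_'])
E
```

```text
pics
scene 49.63586278096365 317.08545280330526 243.3826087086094 [-0.50631867  0.27360556  1.24340297] None
top 49.99313419579807 326.68362735490916 243.4242698943192 [0.10433451 0.65831468 1.25457987] None
wrist 65.70646984690485 316.7519310453296 243.2371874864133 None [[-5.68062392e-04 -3.00805688e-01  9.53685281e-01 -1.34010640e-01]
 [-6.22579213e-04 -9.53685144e-01 -3.00806015e-01  7.79123327e-02]
 [ 9.99999645e-01 -7.64621217e-04  3.54477296e-04  3.95952397e-04]
 [ 0.00000000e+00  0.00000000e+00  0.00000000e+00  1.00000000e+00]]
{'clock': 0.1, 'joint_pos': array([-1.1505851 ,  0.33280856, -0.06470452,  1.46082519,  0.02159823,
        1.34988654, -0.08853342]), 'joint_velocities': array([ 0.00063018, -0.00235782, -0.00020556, -0.0027494 ,  0.00020342,
       -0.00180027, -0.00119451]), 'tau': array([ 1.38136678e-03, -6.26746345e+01,  4.90168040e-02, -3.92432928e+01,
        1.63035560e-02,  6.92811271e-03,  6.59967100e-05]), 'position': array([0.26766726, 0.56444201, 0.23861091]), 'ee_rot': array([-0.37823882,  0.59795571,  0.37774306,  0.5972391 ]), 'ft_force': array([-0.01723453, -0.0182069 , -0.6606174 ]), 'torque': array([-0.05022774, -0.02359296, -0.01742889]), 'grip_width': 1.0006982136824665} 0.008 ['MotionError', 'finger_overhang']
```

View pics/scene0.png

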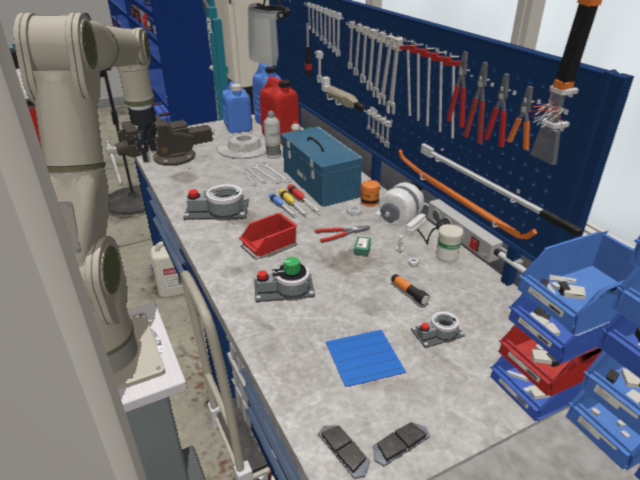

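View pics/top0.png

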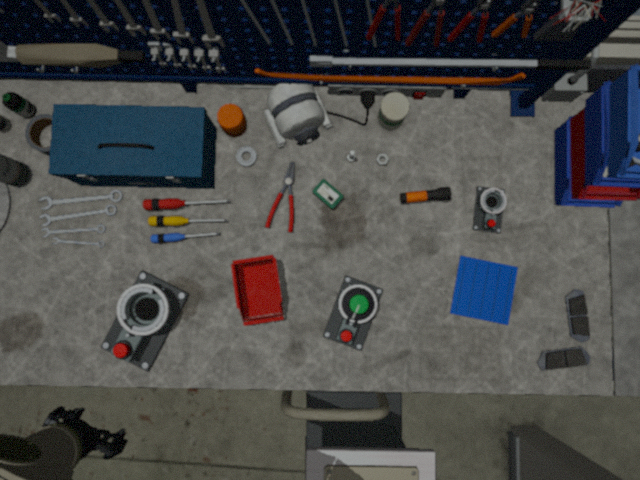

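View pics/wrist0.png

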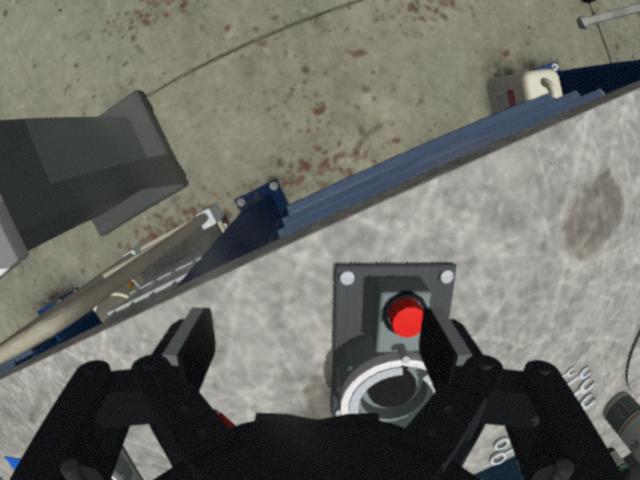

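Candidates: the housings in the top view are at (146,310), large and with no cap; (355,305), with the green knob; and (490,205), small and with no cap. Red buttons sit at (122,350), (346,336) and (491,224). The green look-alike is the tin at (328,194). The blue mat is at (484,290). I choose (355,305) and will check its size.

```bash
python3 - <<'E'
from h import *
o,c=load('top0'); im=c['img']
cv2.imwrite('pics/cropA.png',cv2.resize(im[260:370,300:410],None,fx=5,fy=5,interpolation=cv2.INTER_CUBIC))
hsv=cv2.cvtColor(im,cv2.COLOR_BGR2HSV)
def blobs(m,nm,z):
    n,l,s,ce=cv2.connectedComponentsWithStats(m.astype(np.uint8))
    for i in range(1,n):
        if s[i,4]>60: print(nm,ce[i].round(1),s[i,:5],onz(o,c,*ce[i],z).round(4))
H,S,V=hsv[...,0],hsv[...,1],hsv[...,2]
blobs((H>50)&(H<75)&(S>150)&(V>60),'green',.092)
blobs(((H<6)|(H>174))&(S>180)&(V>100),'red',.058)
blobs((H>100)&(H<112)&(S>180)&(V>120),'blue',.004)
for uv in [(373,278),(383,292),(335,348),(325,333),(349,277),(384,290),(362,350),(323,335)]: print(uv,onz(o,c,*uv,.008).round(4))
o,c=load('scene0'); im=c['img']
cv2.imwrite('pics/cropB.png',cv2.resize(im[240:310,240:330],None,fx=6,fy=6,interpolation=cv2.INTER_CUBIC))
hsv=cv2.cvtColor(im,cv2.COLOR_BGR2HSV)
H,S,V=hsv[...,0],hsv[...,1],hsv[...,2]
blobs((H>50)&(H<75)&(S>150)&(V>60),'sgreen',.08)
blobs(((H<6)|(H>174))&(S>180)&(V>100),'sred',.053)
E
```

```text
green [358.8 303.1] [349 294  20  20 268] [0.5112 0.0394 0.092 ]
red [606.9 189.3] [587 186  42   7 195] [ 0.8019 -0.5745  0.058 ]
red [272.9 209.9] [266 194  16  33  98] [0.7335 0.2506 0.058 ]
red [290.8 213.1] [289 196   4  36 107] [0.7265 0.2065 0.058 ]
red [608.6 197.4] [585 196  51   4  98] [ 0.7817 -0.5779  0.058 ]
red [170.2 202.7] [159 199  25   9 171] [0.7463 0.5027 0.058 ]
red [260.4 286.8] [ 232  256   50   61 1839] [0.5451 0.2756 0.058 ]
red [262.8 320.2] [244 316  39   9 126] [0.4652 0.2673 0.058 ]
red [346.  335.7] [341 331  11  11  90] [0.432  0.0667 0.058 ]
red [119.9 350.1] [114 343  13  15 149] [0.3884 0.6057 0.058 ]
blue [483.3 290.1] [ 451  257   66   67 3161] [ 0.5478 -0.282   0.004 ]
(373, 278) [ 0.5729 -0.0018  0.008 ]
(383, 292) [ 0.5382 -0.0274  0.008 ]
(335, 348) [0.397  0.0911 0.008 ]
(325, 333) [0.4335 0.1168 0.008 ]
(349, 277) [0.5742 0.0588 0.008 ]
(384, 290) [ 0.5432 -0.0298  0.008 ]
(362, 350) [0.3933 0.0238 0.008 ]
(323, 335) [0.4285 0.1217 0.008 ]
sgreen [291.7 269.1] [285 264  14  11 113] [0.5023 0.0203 0.08  ]
sred [432.4  55.8] [401  46  59  19 226] [2.3552 1.8109 0.053 ]
sred [271.4  83.8] [264  78  15  12 106] [1.1583 1.7232 0.053 ]
sred [452.8 102.3] [448  87  11  33  78] [1.8505 0.9868 0.053 ]
sred [280.8 107. ] [ 261   88   37   44 1023] [1.0451 1.3329 0.053 ]
sred [461.9 106.8] [460  89   5  38 109] [1.8458 0.9111 0.053 ]
sred [ 34.1 118.5] [ 30 109   9  26  78] [-0.0661  1.7331  0.053 ]
sred [491. 123.] [486 109  11  30  96] [1.8139 0.6702 0.053 ]
sred [501.9 129.4] [500 112   5  34 116] [1.7998 0.5854 0.053 ]
sred [269.8 233.7] [ 242  215   53   40 1309] [0.5346 0.2546 0.053 ]
sred [516.7 336.8] [503 327  27  19 244] [ 0.8735 -0.4351  0.053 ]
sred [527.5 373. ] [500 346  51  48 210] [ 0.8112 -0.5292  0.053 ]
sred [570.7 375.6] [551 355  46  40 589] [ 0.8883 -0.5772  0.053 ]
```

View pics/cropA.png

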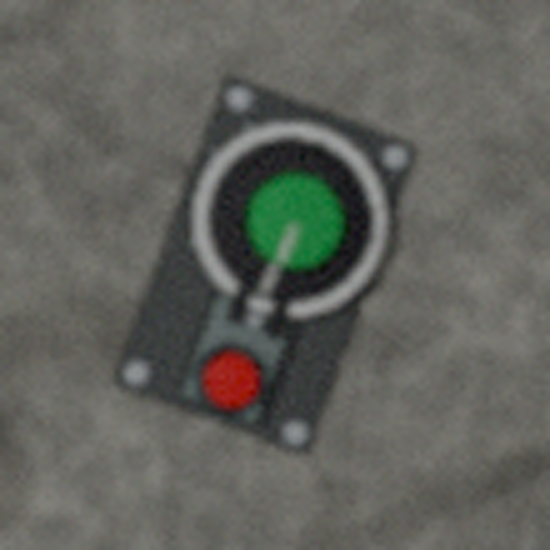

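View pics/cropB.png

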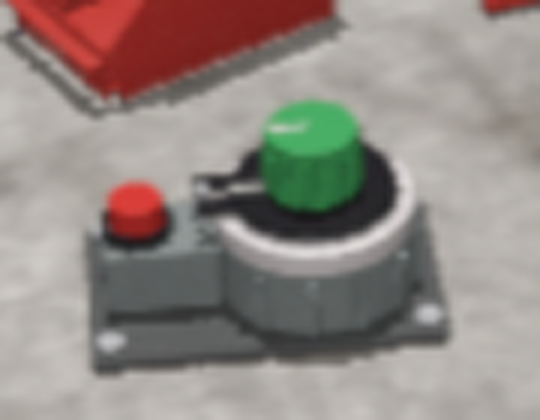

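```bash
cat >> h.py <<'E'
def plan(P,yaw_z=None):
    "tool-frame shift to world P; turn so tool z points along yaw_z (deg, mod 180)"
    o=get_obs(); R=Ro.from_quat(o['ee_rot']).as_matrix(); d=R.T@(np.array(P)-o['position'])
    a=np.degrees(np.arctan2(R[1,2],R[0,2])); 
    print('t',round(o['clock'],2),'pos',np.round(o['position'],4),'toolx',R[:,0].round(3),'y',R[:,1].round(3),'zyaw',a.round(2),'j7',o['joint_pos'][6].round(3),'F',np.round(o['ft_force'],2),'M',np.round(o['torque'],2),'w',round(o['grip_width'],3))
    print(' shift',d.round(4), 'turn about x (rad):', None if yaw_z is None else np.round(-np.radians((yaw_z-a+90)%180-90),4), (o['joint_pos']).round(2))
E
python3 - <<'E'
from h import *
plan([0.45,0.06,0.26],71)
E
```

```text
t 0.15 pos [0.2677 0.5645 0.2387] toolx [-0.    -0.001 -1.   ] y [-0.904  0.428 -0.   ] zyaw 64.63 j7 -0.089 F [ 0.43 -0.44  0.14] M [ 0.03 -0.02  0.01] w 1.006
 shift [-0.0209 -0.3809 -0.3778] turn about x (rad): -0.1111 [-1.15  0.33 -0.06  1.46  0.02  1.35 -0.09]
```

Request:
play_rows(increments="-0.01 0 0 0; -0.01 -0.03 -0.03 -0.1; 0 -0.035 -0.035 0; 0 -0.035 -0.035 0; 0 -0.035 -0.035 0; 0 -0.035 -0.035 0; 0 -0.035 -0.035 0; 0 -0.035 -0.035 0; 0 -0.035 -0.035 0; 0 -0.035 -0.035 0; 0 -0.035 -0.035 0; 0 -0.03 -0.03 0; 0 0 0 0", hand=1)

```text
clock: 1.45
position: [0.4961, 0.0748, 0.2667]
ee_rot: [-0.409, 0.574, 0.41, 0.579]
ft_force: [-0.5, -0.1, 1.2]
grip_width: 0.009
```

```bash
python3 - <<'E'
from h import *
plan([0.45,0.06,0.26],71)
shot('wrist','w1.png')
E
```

```text
t 1.45 pos [0.4961 0.0748 0.2667] toolx [ 0.004  0.004 -1.   ] y [-0.944  0.329 -0.003] zyaw 70.78 j7 1.009 F [-0.46 -0.08  1.18] M [ 0.03  0.06 -0.01] w 0.009
 shift [ 0.0064  0.0387 -0.0292] turn about x (rad): -0.0038 [-0.58  0.03  0.35  1.76 -0.01  1.35  1.01]
```

View pics/w1.png

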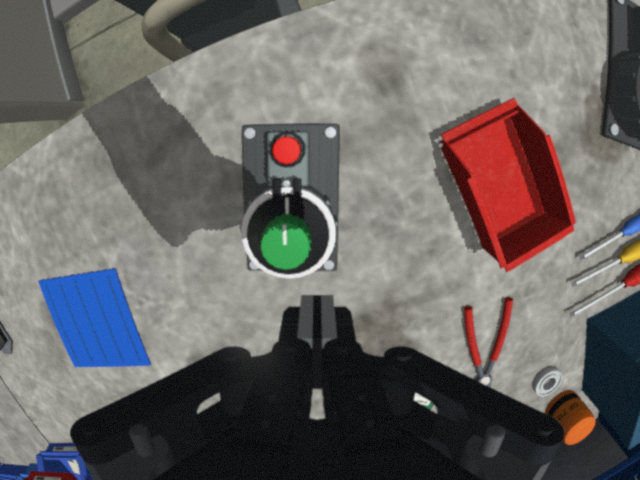

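The wrist view shows the red button at (288,149), the knob at (286,242), the rim around (290,232), the base-plate bolts at (249,133), (331,132), (253,266) and (330,265), and the mat at left (95,318).

```bash
python3 - <<'E'
from h import *
o,c=load('w1'); im=c['img']; hsv=cv2.cvtColor(im,cv2.COLOR_BGR2HSV); H,S,V=[hsv[...,i].astype(int) for i in range(3)]
def big(m,box):
    x0,y0,x1,y1=box; k=np.zeros(m.shape,np.uint8); k[y0:y1,x0:x1]=m[y0:y1,x0:x1]
    n,l,s,ce=cv2.connectedComponentsWithStats(k); i=1+np.argmax(s[1:,4]); return (l==i).astype(np.uint8),ce[i],s[i]
m,ce,s=big((H<8)|(H>172),(265,125,312,172)); m,ce,s=big(((H<8)|(H>172))&(S>150)&(V>90),(265,125,312,172)); print('button',ce,s,onz(o,c,*ce,.058)) 
ct=max(cv2.findContours(m,0,1)[0],key=cv2.contourArea)[:,0]
P=np.array([onz(o,c,*p,.058)[:2] for p in ct]); print(' circ',cv2.minEnclosingCircle(P.astype(np.float32)))
m,ce,s=big((H>50)&(H<80)&(S>120),(250,200,330,285)); 
m=cv2.morphologyEx(m,cv2.MORPH_CLOSE,np.ones((9,9)))
ct=max(cv2.findContours(m,0,1)[0],key=cv2.contourArea)[:,0]
P=np.array([onz(o,c,*p,.092)[:2] for p in ct]);print('knob',ce,s,onz(o,c,*ce,.092),cv2.minEnclosingCircle(P.astype(np.float32)),onz(o,c,285,235,.092))
# rim
m,ce,s=big((S<40)&(V>165),(236,180,345,282)); ct=max(cv2.findContours(m,0,1)[0],key=cv2.contourArea)
hull=cv2.convexHull(ct)[:,0]; P=np.array([onz(o,c,*p,.054)[:2] for p in hull],np.float32); print('rim',s,cv2.minEnclosingCircle(P),cv2.fitEllipse(P))
B=[onz(o,c,*p,.01)[:2] for p in [(249,133),(331,132),(253,266),(330,265)]]; print('bolts',np.round(B,4)); 
for a,b in((0,2),(1,3)): d=B[b]-B[a]; print(np.degrees(np.arctan2(d[1],d[0])),np.hypot(*d))
d=B[1]-B[0];print(np.degrees(np.arctan2(d[1],d[0])),np.hypot(*d))
cv2.imwrite('pics/w1crop.png',cv2.resize(im[115:290,225:355],None,fx=4,fy=4,interpolation=cv2.INTER_CUBIC)[:600])
m,ce,s=big((H>100)&(H<116)&(S>150),(20,250,160,380)); ct=max(cv2.findContours(m,0,1)[0],key=cv2.contourArea)
ap=cv2.approxPolyDP(ct,8,True)[:,0]; P=np.array([onz(o,c,*p,.004)[:2] for p in ap]); print('mat',P.round(4),P.mean(0))
E
```

```text
button [286.0521327 149.9478673] [272 136  29  29 633] [0.43198489 0.06933329 0.058     ]
 circ ((0.4319456219673157, 0.06929772347211838), 0.01328139379620552)
knob [285.80880975 242.29709466] [ 260  213   52   57 2134] [0.50580419 0.04449511 0.092     ] ((0.5050897002220154, 0.04370347037911415), 0.026025041937828064) [0.49936339 0.04617257 0.092     ]
rim [ 242  190   94   91 1221] ((0.5145988464355469, 0.04303758591413498), 0.05041589215397835) ((0.5113383531570435, 0.04175398498773575), (0.09530763328075409, 0.10068968683481216), 117.26557922363281)
bolts [[ 0.4027  0.0346]
 [ 0.4311  0.1153]
 [ 0.542  -0.0158]
 [ 0.5696  0.0671]]
-19.88000652709305 0.14807469026371628
-19.194229001461792 0.14663234611709902
70.62818309229147 0.08557473298363132
mat [[ 0.4891 -0.1942]
 [ 0.4632 -0.3364]
 [ 0.6075 -0.3605]
 [ 0.6325 -0.2211]] [ 0.54806948 -0.27805081]
```

View pics/w1crop.png

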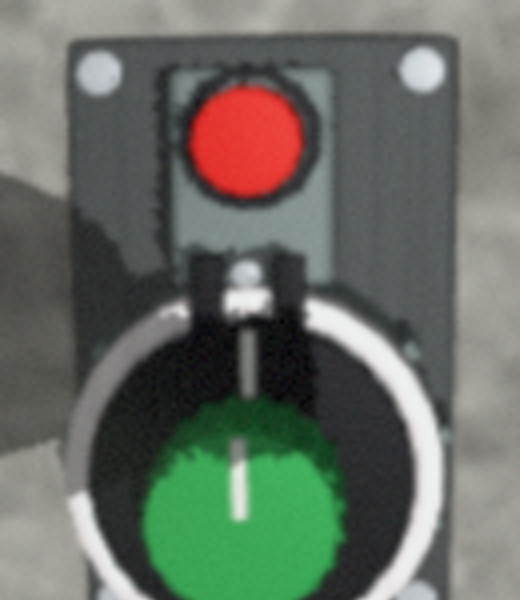

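Request:
play_rows(increments="0 0.03 -0.014 0; 0 0.028 -0.013 0; 0.035 0 0 0; 0.035 0 0 0; 0.035 0 0 0; 0.03 0 0 0; 0.025 0 0 0; 0 0 0 0; 0 0 0 0", hand=1)

```text
clock: 2.4
position: [0.4301, 0.0814, 0.1072]
ee_rot: [-0.413, 0.568, 0.415, 0.579]
ft_force: [0.4, 0.6, 0.7]
grip_width: 0.0
```

```bash
python3 - <<'E'
from h import *
plan([0.432,0.069,0.076],70.6)
shot('wrist','w2.png')
E
```

```text
t 2.4 pos [0.4301 0.0814 0.1072] toolx [ 0.01   0.011 -1.   ] y [-0.949  0.315 -0.006] zyaw 71.63 j7 0.982 F [0.38 0.64 0.68] M [-0.01 -0.01  0.03] w 0.0
 shift [ 0.0311 -0.0055 -0.0116] turn about x (rad): 0.0179 [-0.6   0.03  0.32  2.11 -0.02  0.99  0.98]
```

View pics/w2.png

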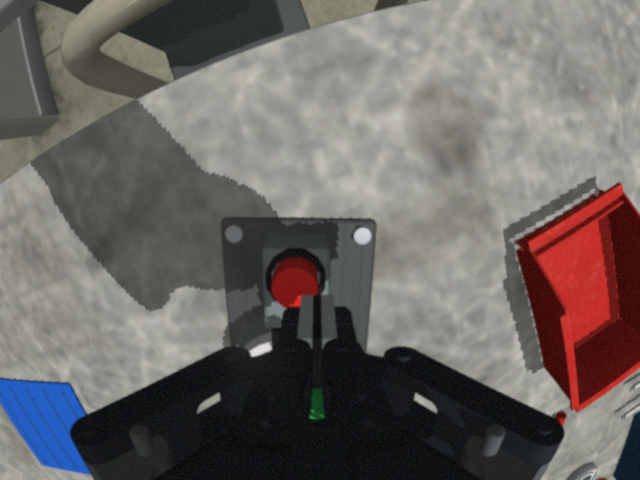

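The wrist view shows the button at about (295,281), partly hidden by the shut fingertips at (318,320). The green of the knob shows at (317,403).

```bash
python3 - <<'E'
from h import *
o,c=load('w2')
L=[]
for uv in [(271,282),(283,260),(295,257),(307,260),(319,280)]:
    p=onz(o,c,*uv,.058); L.append(p[:2]); print(uv,p.round(4))
L=np.array(L);A=np.c_[2*L,np.ones(5)]; s=np.linalg.lstsq(A,(L**2).sum(1),rcond=None)[0]; print(s[:2],np.sqrt(s[2]+s[:2]@s[:2]))
E
```

```text
(271, 282) [0.4246 0.0585 0.058 ]
(283, 260) [0.4148 0.0691 0.058 ]
(295, 257) [0.4153 0.0756 0.058 ]
(307, 260) [0.4188 0.081  0.058 ]
(319, 280) [0.4317 0.0834 0.058 ]
[0.42746495 0.07122686] 0.012953853290987414
```

Request:
play_rows(increments="0 -0.0045 -0.011 0.018; 0.01 0 0 0; 0.01 0 0 0; 0.005 0 0 0; 0 0 0 0; 0 0 0 0")

```text
clock: 3.05
position: [0.4335, 0.0696, 0.0836]
ee_rot: [-0.407, 0.57, 0.409, 0.585]
ft_force: [-0.3, 0.5, -0.6]
grip_width: -0.002
```

```bash
python3 - <<'E'
from h import *
plan([0.431,0.0695,0.070],70.6)
E
```

```text
t 3.05 pos [0.4335 0.0696 0.0836] toolx [ 0.016  0.014 -1.   ] y [-0.943  0.334 -0.01 ] zyaw 70.5 j7 1.008 F [-0.32  0.46 -0.59] M [-0.08  0.04 -0.01] w -0.002
 shift [ 0.0135  0.0025 -0.0012] turn about x (rad): -0.0017 [-0.58  0.06  0.34  2.14 -0.04  0.92  1.01]
```

Request:
play_rows(increments="0.004 0.002 0 0; 0.003 0 0 0; 0.003 0 0 0; 0.002 0 0 0; 0.0015 0 0 0; 0.0015 0 0 0")

```text
clock: 3.65
position: [0.4319, 0.071, 0.0678]
ee_rot: [-0.407, 0.57, 0.409, 0.585]
ft_force: [-1.7, -0.0, 2.2]
grip_width: -0.005
```

Request:
play_rows(increments="0.002 0 0 0; 0.002 0 0 0; 0.002 0 0 0")

```text
clock: 3.95
position: [0.432, 0.071, 0.0616]
ee_rot: [-0.407, 0.57, 0.409, 0.585]
ft_force: [-1.2, -0.1, 2.7]
grip_width: 0.0
```

Request:
play_rows(increments="0.0015 0 0 0; 0.001 0 0 0; 0.001 0 0 0")

```text
clock: 4.25
position: [0.4319, 0.0711, 0.058]
ee_rot: [-0.407, 0.57, 0.409, 0.585]
ft_force: [-8.6, -0.8, 21.3]
grip_width: 0.003
```

Request:
play_rows(increments="0.001 0 0 0; 0.001 0 0 0")

```text
clock: 4.45
position: [0.4319, 0.0712, 0.0579]
ee_rot: [-0.407, 0.57, 0.41, 0.585]
ft_force: [-11.0, -3.1, 25.2]
grip_width: -0.002
```

Request:
play_rows(increments="-0.003 0 0 0; -0.01 0 0 0; -0.02 0 0 0; -0.03 0 0 0; -0.04 0 0 0; -0.035 0 0 0; -0.02 0 0 0; 0 0 0 0; 0 0 0 0")

```text
clock: 5.35
position: [0.4295, 0.0682, 0.225]
ee_rot: [-0.407, 0.569, 0.409, 0.586]
ft_force: [0.2, 0.2, -0.6]
grip_width: 0.002
```

```bash
python3 - <<'E'
from h import *
plan([0.43,0.07,0.22],70.6)
o,c=shot('wrist','w3.png')
cv2.imwrite('pics/w3c.png',cv2.resize(c['img'][120:420,180:480],None,fx=2,fy=2,interpolation=cv2.INTER_CUBIC))
o,c=shot('scene','s3.png')
cv2.imwrite('pics/s3c.png',cv2.resize(c['img'][240:310,240:330],None,fx=6,fy=6,interpolation=cv2.INTER_CUBIC))
E
```

```text
t 5.35 pos [0.4295 0.0682 0.225 ] toolx [ 0.018  0.015 -1.   ] y [-0.942  0.335 -0.012] zyaw 70.45 j7 0.942 F [ 0.16  0.18 -0.6 ] M [-0.03  0.05  0.02] w 0.002
 shift [0.0051 0.0002 0.0018] turn about x (rad): -0.0026 [-0.6  -0.12  0.32  1.98  0.03  1.25  0.94]
```

View pics/w3c.png

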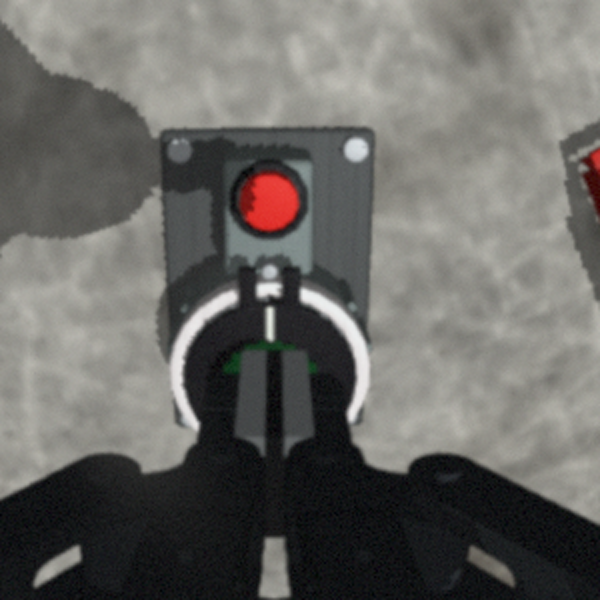

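View pics/s3c.png

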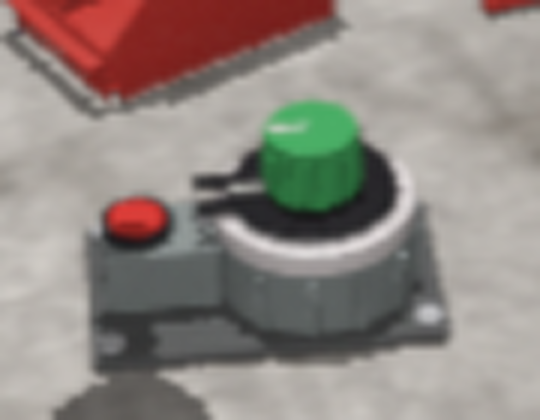

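The crops show the button down almost flush with its block, with the white line at the notch and the cap still locked. Next I fit the knob axis from several views.

```bash
python3 - <<'E'
from h import *
from scipy.optimize import least_squares
def fitc(P,r=None):
    P=np.array(P); f=(lambda q:np.hypot(*(P-q[:2]).T)-(r or q[2])); s=least_squares(f,[*P.mean(0),r or .02],loss='soft_l1',f_scale=.0005); return s.x.round(4),np.abs(s.fun).mean().round(5)
for nm,box in (('w1',(250,200,330,285)),('top0',(340,285,380,325)),('scene0',(275,255,315,285))):
    o,c=load(nm); im=c['img']; hsv=cv2.cvtColor(im,cv2.COLOR_BGR2HSV); H,S,V=[hsv[...,i].astype(int) for i in range(3)]
    m=((H>50)&(H<80)&(S>100)&(V>40)).astype(np.uint8); k=np.zeros_like(m); x0,y0,x1,y1=box; k[y0:y1,x0:x1]=m[y0:y1,x0:x1]
    k=cv2.morphologyEx(k,cv2.MORPH_CLOSE,np.ones((5,5)))
    ct=max(cv2.findContours(k,0,1)[0],key=cv2.contourArea)[:,0].astype(float)
    cam=ray(o,c,*ct[0])[0]
    P=np.array([onz(o,c,*p,.092)[:2] for p in ct]); ctr=P.mean(0); away=(ctr-cam[:2]); away/=np.hypot(*away)
    sel=((P-ctr)@away)>-0.004
    print(nm,'cam',cam.round(3),len(P),sel.sum(),fitc(P[sel]),fitc(P[sel],.022))
# rim in w1 and w3 outer edge radius 47
for nm,box in (('w1',(236,180,345,285)),('w3',(250,255,380,340)),('top0',(330,275,385,330))):
    o,c=load(nm); im=c['img']; hsv=cv2.cvtColor(im,cv2.COLOR_BGR2HSV); H,S,V=[hsv[...,i].astype(int) for i in range(3)]
    x0,y0,x1,y1=box; ce=(np.array([x0+x1,y0+y1])/2) if nm!='w3' else np.array([315,305])
    m=(S<45)&(V>140); P=[]
    g,_=None,None
    c0=np.array(proj(o,c,(.511,.0415,.054)))
    for a in np.radians(np.arange(0,360,5)):
        # march inward from radius 56mm to find outer edge of bright rim
        for r in np.arange(.056,.036,-.0005):
            u,v=proj(o,c,(.511+r*np.cos(a),.0415+r*np.sin(a),.054))
            if not(x0<=u<x1 and y0<=v<y1): break
            if m[int(round(v)),int(round(u))]:
                P.append((.511+r*np.cos(a),.0415+r*np.sin(a))); break
    P=np.array(P); print('rim',nm,len(P),fitc(P,.047),fitc(P))
E
```

```text
w1 cam [0.422 0.1   0.4  ] 158 87 (array([0.5083, 0.0428, 0.0223]), np.float64(0.00026)) (array([0.5086, 0.0426, 0.022 ]), np.float64(0.00028))
top0 cam [0.538 0.127 1.309] 58 32 (array([0.5098, 0.0393, 0.0225]), np.float64(0.00097)) (array([0.5096, 0.0388, 0.022 ]), np.float64(0.00098))
scene0 cam [ 0.051 -1.025  0.908] 51 27 (array([0.5092, 0.0352, 0.022 ]), np.float64(0.0027)) (array([0.5092, 0.0351, 0.022 ]), np.float64(0.0027))
rim w1 38 (array([0.518 , 0.0444, 0.047 ]), np.float64(0.0049)) (array([0.5151, 0.0395, 0.0526]), np.float64(0.0017))
rim w3 44 (array([0.5095, 0.0421, 0.047 ]), np.float64(0.00541)) (array([0.5172, 0.0395, 0.0544]), np.float64(0.00168))
rim top0 62 (array([0.5083, 0.0397, 0.047 ]), np.float64(0.00166)) (array([0.5097, 0.0399, 0.0452]), np.float64(0.00058))
```

Request:
play_rows(increments="0 -0.02 0 0; 0 -0.03 0 0; 0 -0.03 0.001 0; 0 0 0 0.13; 0 0 0 0.13; 0 0 0 0.13; 0 0 0 0.13; 0 0 0 0.13; 0 0 0 0.13; 0 0 0 0.03; 0 0 0 0", hand=-1, squeeze=20)

```text
clock: 6.55
position: [0.5016, 0.0396, 0.2101]
ee_rot: [-0.134, 0.696, 0.138, 0.692]
ft_force: [-0.4, -0.1, 0.3]
grip_width: 1.0
```

```bash
python3 - <<'E'
from h import *
plan([0.509,0.0415,0.18],25)
o,c=shot('wrist','w4.png')
E
```

```text
t 6.55 pos [0.5016 0.0396 0.2101] toolx [-0.006  0.004 -1.   ] y [-0.377  0.926  0.006] zyaw 22.18 j7 0.258 F [-0.4  -0.08  0.3 ] M [0.01 0.   0.  ] w 1.0
 shift [ 0.03   -0.0012  0.0077] turn about x (rad): -0.0492 [-0.58  0.08  0.44  1.83 -0.04  1.24  0.26]
```

View pics/w4.png

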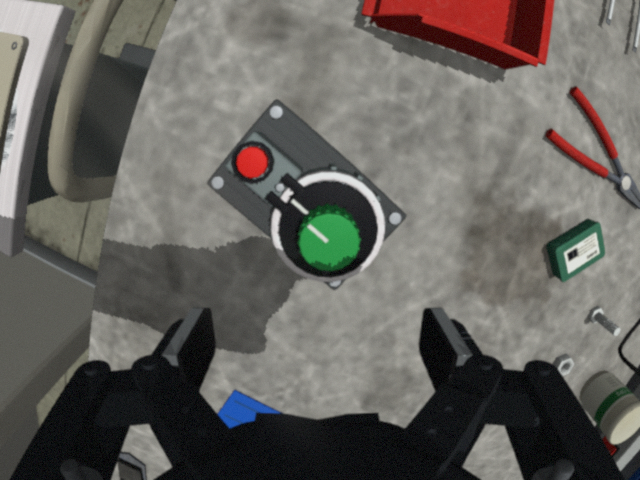

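The wrist view shows the knob at (330,240) between the open fingers, the white line ending near (326,241), and the rim around (328,227).

```bash
cat >> h.py <<'E'
from scipy.optimize import least_squares
def fitc(P,r=None):
    P=np.array(P); f=(lambda q:np.hypot(*(P-q[:2]).T)-(r or q[2])); s=least_squares(f,[*P.mean(0),r or .02],loss='soft_l1',f_scale=.0005); return s.x.round(4),np.abs(s.fun).mean().round(5)
def knob(nm,box,z=.092):
    o,c=load(nm); im=c['img']; hsv=cv2.cvtColor(im,cv2.COLOR_BGR2HSV); H,S,V=[hsv[...,i].astype(int) for i in range(3)]
    m=((H>50)&(H<80)&(S>100)&(V>40)).astype(np.uint8); k=np.zeros_like(m); x0,y0,x1,y1=box; k[y0:y1,x0:x1]=m[y0:y1,x0:x1]
    k=cv2.morphologyEx(k,cv2.MORPH_CLOSE,np.ones((5,5)))
    ct=max(cv2.findContours(k,0,1)[0],key=cv2.contourArea)[:,0].astype(float)
    cam=ray(o,c,*ct[0])[0]
    P=np.array([onz(o,c,*p,z)[:2] for p in ct]); ctr=P.mean(0); away=(ctr-cam[:2]); away/=np.hypot(*away)
    sel=((P-ctr)@away)>-0.002
    print(nm,'cam',cam.round(3),len(P),sel.sum(),fitc(P[sel]),fitc(P[sel],.022))
E
python3 - <<'E'
from h import *
knob('w4',(285,195,370,285))
o,c=load('w4')
for uv in [(326,241),(332,240)]: print(onz(o,c,*uv,.092).round(4))
E
```

```text
w4 cam [0.473 0.111 0.345] 190 99 (array([0.5085, 0.0434, 0.0224]), np.float64(0.00028)) (array([0.5087, 0.0429, 0.022 ]), np.float64(0.00032))
[0.5066 0.0426 0.092 ]
[0.5103 0.0449 0.092 ]
```

Request:
play_rows(increments="0 0 0.006 0; 0.02 0 0 0; 0.025 0 0 0; 0.025 0 0 0; 0.015 0 0 0; 0 0 0 0; 0 0 0 0")

```text
clock: 7.3
position: [0.5084, 0.0432, 0.1209]
ee_rot: [-0.138, 0.696, 0.141, 0.691]
ft_force: [1.5, 0.1, 0.1]
grip_width: 1.001
```

```bash
python3 - <<'E'
from h import *
plan([0.5088,0.0425,0.073])
o,c=shot('wrist','w5.png')
E
```

```text
t 7.3 pos [0.5084 0.0432 0.1209] toolx [-0.007  0.003 -1.   ] y [-0.386  0.922  0.006] zyaw 22.71 j7 0.309 F [1.48 0.1  0.15] M [ 0.09 -0.02  0.02] w 1.001
 shift [ 0.0479 -0.0011  0.0003] turn about x (rad): None [-0.56  0.19  0.43  1.92 -0.1   1.06  0.31]
```

View pics/w5.png

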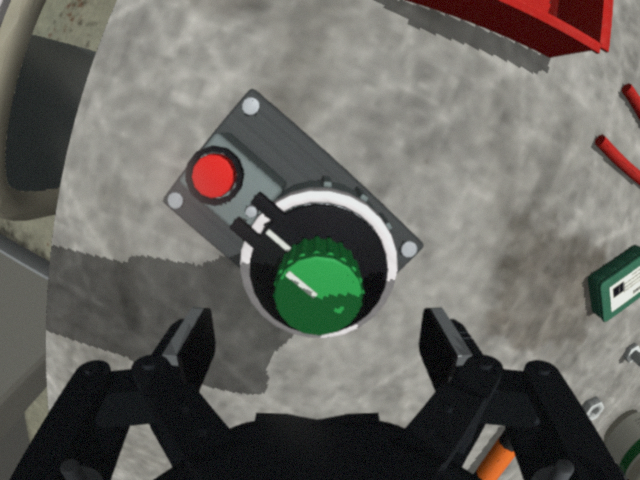

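The knob at about (318,290) lies midway between the fingers at columns 210 and 425. I go down.

Request:
play_rows(increments="0.012 -0.001 0 0; 0.014 0 0 0; 0.012 0 0 0; 0.006 0 0 0; 0.002 0 0 0; 0 0 0 0")

```text
clock: 7.95
position: [0.5096, 0.0427, 0.0724]
ee_rot: [-0.138, 0.695, 0.141, 0.692]
ft_force: [-0.0, -0.0, -0.6]
grip_width: 1.0
```

```bash
python3 - <<'E'
from h import *
plan([0.5088,0.0425,0.073])
o,c=shot('wrist','w6.png')
E
```

```text
t 7.95 pos [0.5096 0.0427 0.0724] toolx [-0.005  0.004 -1.   ] y [-0.387  0.922  0.006] zyaw 22.74 j7 0.342 F [-0.02 -0.02 -0.6 ] M [ 0.01 -0.07 -0.01] w 1.0
 shift [-0.0006  0.0001 -0.0008] turn about x (rad): None [-0.55  0.26  0.42  1.96 -0.14  0.95  0.34]
```

View pics/w6.png

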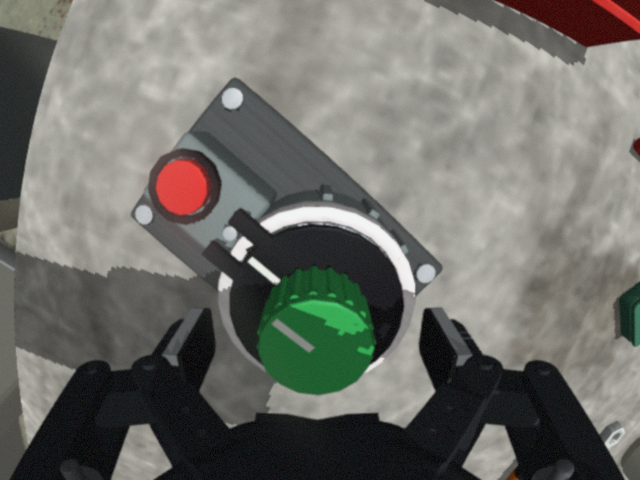

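Knob edges at columns 258 and 376 (centre 317) and fingers centred at 317.5. I close gently.

Request:
play_rows(increments="0 0 0 0; 0 0 0 0; 0 0 0 0; 0 0 0 0; 0 0 0 0", hand=-0.12, squeeze=20)

```text
clock: 8.5
position: [0.5107, 0.043, 0.074]
ee_rot: [-0.138, 0.694, 0.141, 0.693]
ft_force: [-0.3, -1.1, -0.2]
grip_width: 0.561
```

Request:
play_rows(increments="0 0 0 0; 0 0 0 0; 0 0 0 0; 0 0 0 0", hand=1, squeeze=25)

```text
clock: 8.9
position: [0.5105, 0.0428, 0.0744]
ee_rot: [-0.137, 0.694, 0.141, 0.693]
ft_force: [-1.9, 0.6, 3.3]
grip_width: 0.508
```

```bash
python3 - <<'E'
from h import *
plan([0.5088,0.0425,0.073])
o,c=shot('wrist','w7.png')
E
```

```text
t 8.9 pos [0.5105 0.0428 0.0744] toolx [-0.002  0.005 -1.   ] y [-0.386  0.922  0.006] zyaw 22.74 j7 0.342 F [-1.92  0.61  3.35] M [-0.06  0.35  0.  ] w 0.508
 shift [ 0.0014  0.0003 -0.0016] turn about x (rad): None [-0.55  0.26  0.42  1.96 -0.14  0.95  0.34]
```

View pics/w7.png

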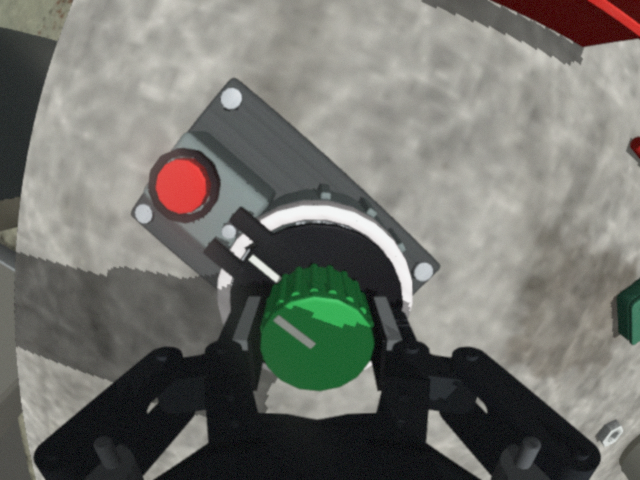

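The knob is gripped evenly with small forces. I turn it anticlockwise, in small rows.

Request:
play_rows(increments="0 0 0 -0.05; 0 0 0 -0.05; 0 0 0 -0.05; 0 0 0 -0.05", squeeze=30)

```text
clock: 9.35
position: [0.51, 0.0419, 0.0744]
ee_rot: [-0.208, 0.676, 0.211, 0.675]
ft_force: [-3.1, -0.9, 3.1]
grip_width: 0.501
```

```bash
python3 - <<'E'
from h import *
plan([0.5088,0.0425,0.073])
o,c=shot('wrist','w8.png')
E
```

```text
t 9.35 pos [0.51   0.0419 0.0744] toolx [-0.004  0.005 -1.   ] y [-0.566  0.824  0.006] zyaw 34.48 j7 0.54 F [-3.11 -0.91  3.1 ] M [-0.14  0.44 -0.09] w 0.501
 shift [ 0.0014  0.0012 -0.0006] turn about x (rad): None [-0.52  0.26  0.39  1.96 -0.13  0.95  0.54]
```

View pics/w8.png

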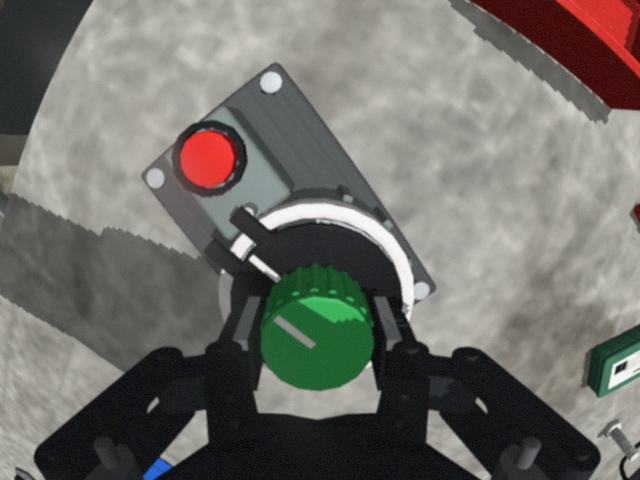

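The cap turns with the gripper: the line stays fixed in the picture while the housing swings. Torque about 0.1 N m.

Request:
play_rows(increments="0 0 0 -0.075; 0 0 0 -0.075; 0 0 0 -0.075; 0 0 0 -0.075; 0 0 0 -0.075; 0 0 0 -0.075; 0 0 0 -0.075; 0 0 0 -0.075")

```text
clock: 10.2
position: [0.5093, 0.0412, 0.0744]
ee_rot: [-0.402, 0.581, 0.407, 0.58]
ft_force: [-1.3, -0.6, 3.1]
grip_width: 0.503
```

```bash
python3 - <<'E'
from h import *
plan([0.5088,0.0425,0.073])
E
```

```text
t 10.2 pos [0.5093 0.0412 0.0744] toolx [-0.005  0.004 -1.   ] y [-0.938  0.347  0.007] zyaw 69.71 j7 1.132 F [-1.25 -0.64  3.07] M [-0.11  0.39 -0.12] w 0.503
 shift [0.0014 0.0009 0.001 ] turn about x (rad): None [-0.44  0.25  0.31  1.95 -0.1   0.96  1.13]
```

Request:
play_rows(increments="0 0 0 -0.04; 0 0 0 -0.04; 0 0 0 -0.04; 0 0 0 -0.03; 0 0 0 -0.03")

```text
clock: 10.7
position: [0.5092, 0.041, 0.0745]
ee_rot: [-0.453, 0.541, 0.458, 0.54]
ft_force: [-1.6, -1.3, 3.1]
grip_width: 0.502
```

```bash
python3 - <<'E'
from h import *
plan([0.5088,0.0425,0.073])
E
```

```text
t 10.7 pos [0.5092 0.041  0.0745] toolx [-0.006  0.005 -1.   ] y [-0.986  0.169  0.006] zyaw 80.24 j7 1.31 F [-1.62 -1.26  3.14] M [-0.12  0.41 -0.05] w 0.502
 shift [0.0015 0.0006 0.0014] turn about x (rad): None [-0.42  0.25  0.28  1.95 -0.09  0.96  1.31]
```

Request:
play_rows(increments="0 0 0 -0.025; 0 0 0 -0.025; 0 0 0 -0.025")

```text
clock: 11.0
position: [0.5092, 0.041, 0.0745]
ee_rot: [-0.474, 0.522, 0.479, 0.522]
ft_force: [-0.6, -1.1, 2.5]
grip_width: 0.507
```

```bash
python3 - <<'E'
from h import *
plan([0.5088,0.0425,0.073])
E
```

```text
t 11.0 pos [0.5092 0.041  0.0745] toolx [-0.006  0.005 -1.   ] y [-0.996  0.09   0.006] zyaw 84.82 j7 1.387 F [-0.65 -1.15  2.52] M [-0.07  0.42 -0.11] w 0.507
 shift [0.0015 0.0005 0.0015] turn about x (rad): None [-0.41  0.25  0.27  1.95 -0.09  0.96  1.39]
```

Now 62°, still only friction. I continue in small steps.

Request:
play_rows(increments="0 0 0 -0.025; 0 0 0 -0.025; 0 0 0 -0.025")

```text
clock: 11.3
position: [0.5092, 0.0409, 0.0745]
ee_rot: [-0.495, 0.503, 0.5, 0.502]
ft_force: [-2.6, -0.7, 2.7]
grip_width: 0.503
```

```bash
python3 - <<'E'
from h import *
plan([0.5088,0.0425,0.073])
E
```

```text
t 11.3 pos [0.5092 0.0409 0.0745] toolx [-0.006  0.005 -1.   ] y [-1.     0.009  0.006] zyaw 89.47 j7 1.465 F [-2.57 -0.73  2.73] M [-0.14  0.36 -0.14] w 0.503
 shift [0.0015 0.0004 0.0016] turn about x (rad): None [-0.4   0.25  0.26  1.95 -0.09  0.96  1.47]
```

Request:
play_rows(increments="0 0 0 -0.025; 0 0 0 -0.025; 0 0 0 -0.025")

```text
clock: 11.6
position: [0.5092, 0.0408, 0.0745]
ee_rot: [-0.515, 0.482, 0.52, 0.481]
ft_force: [-0.9, -1.2, 3.0]
grip_width: 0.501
```

```bash
python3 - <<'E'
from h import *
plan([0.5088,0.0425,0.073])
E
```

```text
t 11.6 pos [0.5092 0.0408 0.0745] toolx [-0.006  0.005 -1.   ] y [-0.997 -0.072  0.005] zyaw 94.15 j7 1.544 F [-0.89 -1.23  3.03] M [-0.16  0.35 -0.07] w 0.501
 shift [0.0015 0.0003 0.0018] turn about x (rad): None [-0.39  0.25  0.25  1.95 -0.08  0.96  1.54]
```

Request:
play_rows(increments="0 0 0 -0.025; 0 0 0 -0.025; 0 0 0 -0.02")

```text
clock: 11.9
position: [0.5091, 0.0405, 0.0745]
ee_rot: [-0.533, 0.462, 0.538, 0.462]
ft_force: [-1.6, -1.4, 3.2]
grip_width: 0.504
```

```bash
python3 - <<'E'
from h import *
plan([0.5088,0.0425,0.073])
E
```

```text
t 11.9 pos [0.5091 0.0405 0.0745] toolx [-0.006  0.005 -1.   ] y [-0.989 -0.146  0.005] zyaw 98.4 j7 1.617 F [-1.61 -1.37  3.18] M [ 0.01  0.48 -1.12] w 0.504
 shift [0.0015 0.     0.002 ] turn about x (rad): None [-0.38  0.25  0.24  1.95 -0.08  0.96  1.62]
```

Request:
play_rows(increments="0 0 0 -0.02; 0 0 0 -0.02; 0 0 0 -0.02")

```text
clock: 12.2
position: [0.5107, 0.0407, 0.0747]
ee_rot: [-0.548, 0.444, 0.552, 0.446]
ft_force: [-0.1, -0.2, -1.2]
grip_width: 0.502
```

```bash
python3 - <<'E'
from h import *
plan([0.5088,0.0425,0.073])
E
```

```text
t 12.2 pos [0.5107 0.0407 0.0747] toolx [-0.002  0.006 -1.   ] y [-0.978 -0.209  0.001] zyaw 102.07 j7 1.679 F [-0.07 -0.15 -1.23] M [-0.03 -0.24 -0.95] w 0.502
 shift [0.0017 0.0015 0.0021] turn about x (rad): None [-0.37  0.25  0.23  1.95 -0.08  0.95  1.68]
```

The stop is felt: torque rose to 1.1 N m at about 76°, then the vertical force changed. I look before lifting.

```bash
python3 - <<'E'
from h import *
plan([0.5088,0.0425,0.073])
o,c=shot('wrist','w9.png')
E
```

```text
t 12.2 pos [0.5107 0.0407 0.0747] toolx [-0.002  0.006 -1.   ] y [-0.978 -0.209  0.001] zyaw 102.07 j7 1.679 F [-0.07 -0.15 -1.23] M [-0.03 -0.24 -0.95] w 0.502
 shift [0.0017 0.0015 0.0021] turn about x (rad): None [-0.37  0.25  0.23  1.95 -0.08  0.95  1.68]
```

View pics/w9.png

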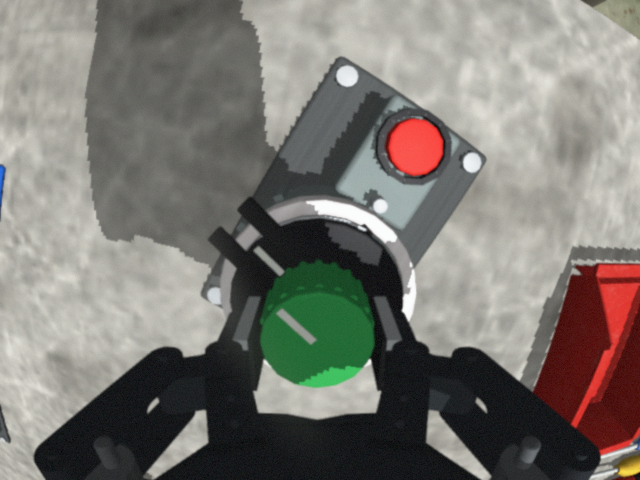

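Request:
play_rows(increments="0 0 0 0.02; 0 0 0 0.02; 0 0 0 0")

```text
clock: 12.55
position: [0.5108, 0.0407, 0.0747]
ee_rot: [-0.539, 0.455, 0.542, 0.457]
ft_force: [1.5, 0.1, 0.7]
grip_width: 0.506
```

```bash
python3 - <<'E'
from h import *
plan([0.5088,0.0425,0.073])
E
```

```text
t 12.55 pos [0.5108 0.0407 0.0747] toolx [-0.002  0.005 -1.   ] y [-0.986 -0.169  0.002] zyaw 99.74 j7 1.639 F [1.46 0.06 0.65] M [-0.2  -0.38 -0.21] w 0.506
 shift [0.0017 0.0016 0.0021] turn about x (rad): None [-0.38  0.25  0.24  1.95 -0.08  0.95  1.64]
```

Request:
play_rows(increments="-0.001 0 0 0; -0.001 0 0 0; -0.001 0 0 0", squeeze=40)

```text
clock: 12.85
position: [0.5105, 0.0408, 0.0774]
ee_rot: [-0.539, 0.455, 0.543, 0.456]
ft_force: [3.2, 0.5, -4.8]
grip_width: 0.5
```

```bash
python3 - <<'E'
from h import *
plan([0.5088,0.0425,0.073])
E
```

```text
t 12.85 pos [0.5105 0.0408 0.0774] toolx [-0.003  0.005 -1.   ] y [-0.985 -0.17   0.002] zyaw 99.8 j7 1.638 F [ 3.23  0.48 -4.8 ] M [-0.02 -0.68 -0.27] w 0.5
 shift [0.0044 0.0014 0.0019] turn about x (rad): None [-0.38  0.25  0.24  1.95 -0.08  0.96  1.64]
```

Request:
play_rows(increments="-0.0015 0 0 0; -0.0015 0 0 0")

```text
clock: 13.05
position: [0.51, 0.0412, 0.0799]
ee_rot: [-0.539, 0.455, 0.543, 0.456]
ft_force: [1.8, 0.2, -6.5]
grip_width: 0.499
```

```bash
python3 - <<'E'
from h import *
plan([0.5088,0.0425,0.073])
E
```

```text
t 13.05 pos [0.51   0.0412 0.0799] toolx [-0.004  0.005 -1.   ] y [-0.985 -0.171  0.003] zyaw 99.83 j7 1.637 F [ 1.84  0.19 -6.55] M [ 0.22 -0.63 -0.2 ] w 0.499
 shift [0.0069 0.0009 0.0015] turn about x (rad): None [-0.38  0.24  0.24  1.94 -0.08  0.97  1.64]
```

Request:
play_rows(increments="-0.0015 0 0 0; -0.0015 0 0 0; -0.0015 0 0 0")

```text
clock: 13.35
position: [0.5092, 0.0418, 0.084]
ee_rot: [-0.538, 0.455, 0.544, 0.455]
ft_force: [2.4, 0.6, -7.4]
grip_width: 0.499
```

```bash
python3 - <<'E'
from h import *
plan([0.5088,0.0425,0.073])
o,c=shot('wrist','w10.png')
E
```

```text
t 13.35 pos [0.5092 0.0418 0.084 ] toolx [-0.006  0.005 -1.   ] y [-0.985 -0.171  0.005] zyaw 99.87 j7 1.636 F [ 2.37  0.59 -7.39] M [ 0.34 -0.62 -0.21] w 0.499
 shift [0.011  0.0002 0.0007] turn about x (rad): None [-0.38  0.24  0.24  1.94 -0.07  0.98  1.64]
```

View pics/w10.png

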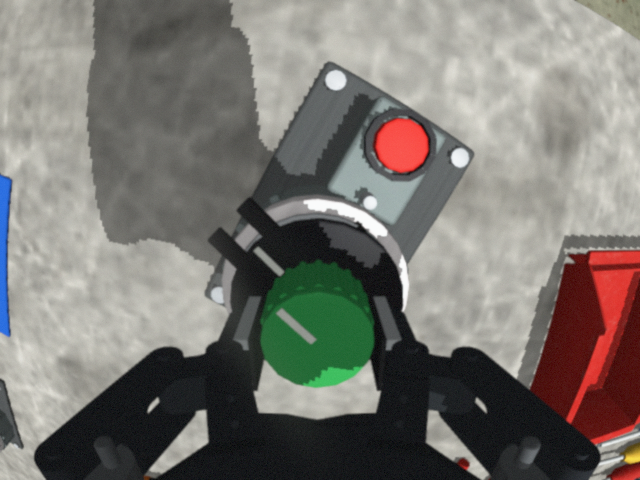

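The cap rises with the gripper: knob and disc are unchanged in the picture while the housing shrinks. I keep lifting.

Request:
play_rows(increments="-0.003 0 0 0; -0.004 0 0 0; -0.004 0 0 0; -0.005 0 0 0; -0.006 0 0 0")

```text
clock: 13.9
position: [0.5081, 0.0409, 0.1078]
ee_rot: [-0.538, 0.456, 0.544, 0.454]
ft_force: [-0.0, 0.1, -3.3]
grip_width: 0.497
```

Request:
play_rows(increments="-0.01 0 0 0; -0.015 0 0 0; -0.02 0 0 0; -0.02 0 0 0; -0.02 0 0 0; -0.015 0 0 0; 0 0 0 0; 0 0 0 0")

```text
clock: 14.7
position: [0.5091, 0.0398, 0.2173]
ee_rot: [-0.539, 0.455, 0.544, 0.455]
ft_force: [0.1, -0.3, -3.4]
grip_width: 0.499
```

```bash
python3 - <<'E'
from h import *
plan([0.548,-0.28,0.2])
o,c=shot('wrist','w11.png'); o,c=shot('scene','s11.png')
E
```

```text
t 14.7 pos [0.5091 0.0398 0.2173] toolx [-0.005  0.004 -1.   ] y [-0.985 -0.171  0.005] zyaw 99.84 j7 1.602 F [ 0.07 -0.3  -3.41] M [ 0.01  0.01 -0.01] w 0.499
 shift [ 0.0157  0.0162 -0.3218] turn about x (rad): None [-0.4   0.09  0.25  1.8  -0.03  1.26  1.6 ]
```

View pics/w11.png

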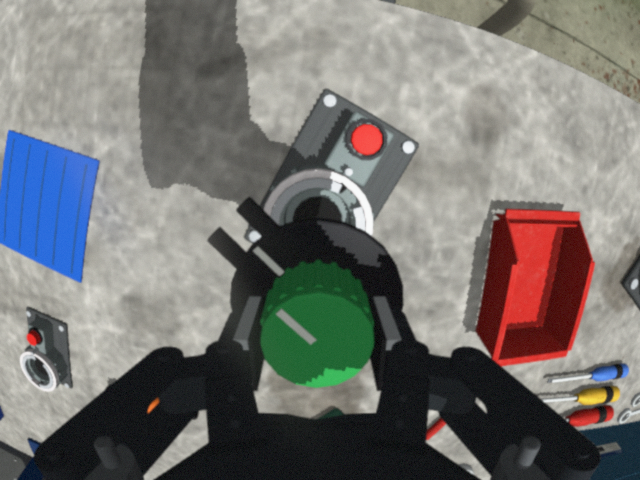

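View pics/s11.png

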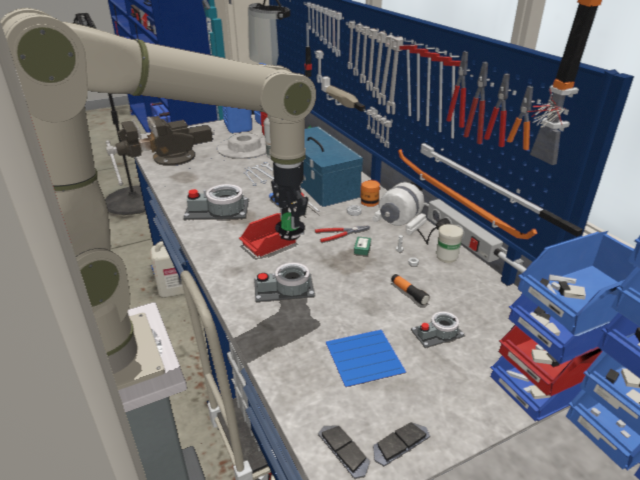

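The cap is off and hangs level in the gripper. I carry it to the mat.

Request:
play_rows(increments="0 0 -0.02 0; 0 0.003 -0.035 0; 0 0.003 -0.04 0; 0 0.002 -0.04 0; 0 0.002 -0.04 0; 0 0.002 -0.04 0; 0 0.002 -0.035 0; 0 0.002 -0.03 0; 0 0 -0.02 0; 0 0 -0.01 0; 0 0 0 0; 0 0 0 0")

```text
clock: 16.0
position: [0.543, -0.2762, 0.2026]
ee_rot: [-0.534, 0.458, 0.55, 0.449]
ft_force: [0.6, 1.0, -3.1]
grip_width: 0.5
```

```bash
python3 - <<'E'
from h import *
plan([0.548,-0.28,0.06])
o,c=shot('wrist','w12.png'); o,c=shot('top','t12.png')
E
```

```text
t 16.0 pos [ 0.543  -0.2762  0.2026] toolx [-0.025  0.005 -1.   ] y [-0.984 -0.177  0.023] zyaw 100.19 j7 2.266 F [ 0.57  1.04 -3.12] M [ 0.   -0.08  0.06] w 0.5
 shift [ 0.1424 -0.0076 -0.006 ] turn about x (rad): None [ 0.02  0.36  0.48  1.56 -0.16  1.29  2.27]
```

View pics/w12.png

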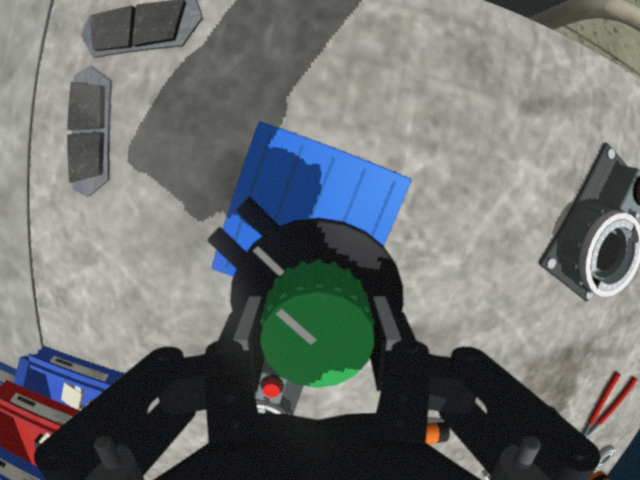

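The mat shows ahead and below the cap at about (310,190). The cap is level in the grip and the tool is tilted only 1.4°. I lower it.

Request:
play_rows(increments="0.015 -0.003 -0.003 0; 0.025 -0.003 -0.002 0; 0.025 -0.002 0 0; 0.025 0 0 0; 0.02 0 0 0; 0.012 0 0 0; 0.006 0 0 0; 0 0 0 0; 0 0 0 0")

```text
clock: 17.0
position: [0.5521, -0.271, 0.0662]
ee_rot: [-0.537, 0.453, 0.553, 0.448]
ft_force: [0.2, 0.6, -3.5]
grip_width: 0.498
```

```bash
python3 - <<'E'
from h import *
plan([0.548,-0.28,0.0445])
E
```

```text
t 17.0 pos [ 0.5521 -0.271   0.0662] toolx [-0.022  0.008 -1.   ] y [-0.982 -0.188  0.02 ] zyaw 100.82 j7 2.314 F [ 0.18  0.62 -3.45] M [-0.03 -0.07  0.02] w 0.498
 shift [ 0.0217  0.0053 -0.0083] turn about x (rad): None [ 0.05  0.5   0.43  1.67 -0.23  1.05  2.31]
```

Request:
play_rows(increments="0.005 0.004 -0.007 0; 0.004 0 0 0; 0.003 0 0 0; 0.0025 0 0 0; 0.002 0 0 0; 0 0 0 0")

```text
clock: 17.6
position: [0.5503, -0.2803, 0.051]
ee_rot: [-0.539, 0.453, 0.551, 0.449]
ft_force: [-0.5, -0.2, -3.0]
grip_width: 0.5
```

Request:
play_rows(increments="0.0015 0 0 0; 0.001 0 0 0; 0.001 0 0 0")

```text
clock: 17.9
position: [0.5506, -0.2801, 0.0475]
ee_rot: [-0.539, 0.453, 0.551, 0.449]
ft_force: [0.3, 0.1, -2.6]
grip_width: 0.503
```

Request:
play_rows(increments="0.001 0 0 0; 0.001 0 0 0")

```text
clock: 18.1
position: [0.5505, -0.2801, 0.0454]
ee_rot: [-0.539, 0.453, 0.551, 0.449]
ft_force: [-4.3, 0.1, 5.5]
grip_width: 0.503
```

Request:
play_rows(increments="0.001 0 0 0; 0.0007 0 0 0")

```text
clock: 18.3
position: [0.5505, -0.2801, 0.0454]
ee_rot: [-0.539, 0.452, 0.551, 0.449]
ft_force: [-1.9, 2.0, 4.9]
grip_width: 0.497
```

The cap is on the mat. I release it slowly.

Request:
play_rows(increments="0 0 0 0; 0 0 0 0; 0 0 0 0; 0 0 0 0", hand=-0.15, squeeze=20)

```text
clock: 18.7
position: [0.5516, -0.2807, 0.0465]
ee_rot: [-0.54, 0.452, 0.55, 0.449]
ft_force: [0.8, 0.4, -0.3]
grip_width: 0.571
```

Request:
play_rows(increments="0 0 0 0; 0 0 0 0; 0 0 0 0; 0 0 0 0; 0 0 0 0", hand=-1)

```text
clock: 19.2
position: [0.5516, -0.2808, 0.0464]
ee_rot: [-0.54, 0.452, 0.55, 0.449]
ft_force: [0.2, 0.1, 0.5]
grip_width: 1.0
```

```bash
python3 - <<'E'
from h import *
plan([0.548,-0.28,0.0445])
o,c=shot('wrist','w13.png')
E
```

```text
t 19.2 pos [ 0.5516 -0.2808  0.0464] toolx [-0.014  0.006 -1.   ] y [-0.982 -0.187  0.013] zyaw 100.8 j7 2.339 F [0.19 0.12 0.49] M [0.02 0.05 0.01] w 1.0
 shift [0.0019 0.0034 0.0014] turn about x (rad): None [ 0.07  0.53  0.43  1.68 -0.25  1.    2.34]
```

View pics/w13.png

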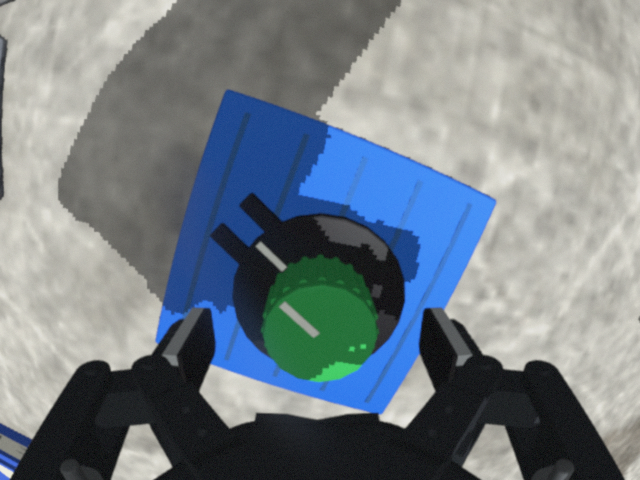

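The cap stands on the mat, with the knob at (320,325) clear of both fingers. I withdraw straight up.

Request:
play_rows(increments="-0.01 0 0 0; -0.02 0 0 0; -0.03 0 0 0; -0.04 0 0 0; -0.04 0 0 0; -0.04 0 0 0; 0 0.04 0 0; 0 0.045 0 0; 0 0.04 0 0; 0 0 0 0; 0 0 0 0; 0 0 0 0")

```text
clock: 20.45
position: [0.4277, -0.3072, 0.2442]
ee_rot: [-0.542, 0.451, 0.547, 0.451]
ft_force: [0.5, 0.6, -0.5]
grip_width: 0.999
```

```bash
python3 - <<'E'
from h import *
plan([0.548,-0.28,0.2])
o,c=shot('top','t14.png')
cv2.imwrite('pics/t14c.png',cv2.resize(c['img'][240:370,300:560],None,fx=3,fy=3,interpolation=cv2.INTER_CUBIC))
o,c=shot('scene','s14.png')
cv2.imwrite('pics/s14c.png',cv2.resize(c['img'][240:400,240:440],None,fx=3.5,fy=3.5,interpolation=cv2.INTER_CUBIC))
E
```

```text
t 20.45 pos [ 0.4277 -0.3072  0.2442] toolx [-0.006  0.004 -1.   ] y [-0.982 -0.186  0.005] zyaw 100.74 j7 2.35 F [ 0.47  0.56 -0.5 ] M [-0.01 -0.04  0.  ] w 0.999
 shift [ 0.0436 -0.1235  0.0041] turn about x (rad): None [ 0.05  0.11  0.53  1.73 -0.06  1.32  2.35]
```

View pics/t14c.png

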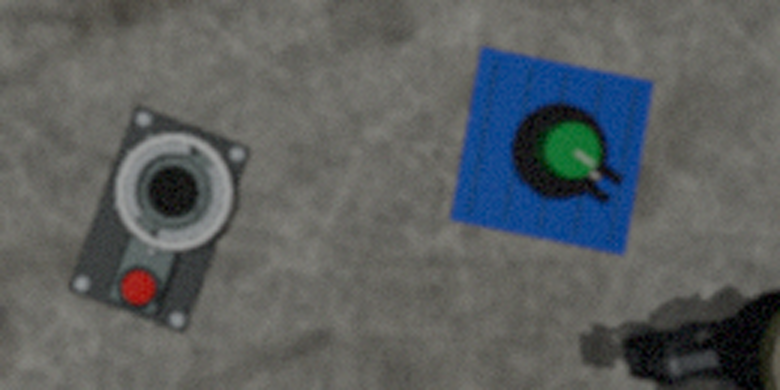

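View pics/s14c.png

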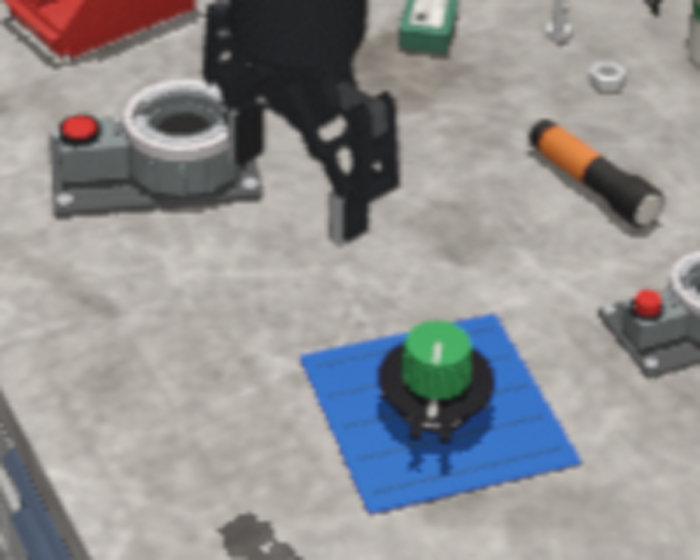

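The cap stands upright near the mat's centre, the button is still down, and the gripper is clear of everything. I hand in.

```bash
python3 -c "
from workcell import workorder
print(workorder.hand_in())"
```

```text
the job is handed in; nothing more can be done
None
```

I opened the filter housing and stood the cap upright on the blue mat, then handed the job in at about 20.5 s of robot time. No verdict came back.

- **Button:** I pushed it down about 10 mm to its hard stop. The force peaked at about 28 N by the wrist sensor, close to the 30 N limit. The last pictures show it still down.
- **Turning:** I turned the cap anticlockwise about 77° until I felt the stop, with at most about 1.1 N m read. The knob slipped about 2° in the grip at the stop, so I eased back to about 0.2 N m before lifting.
- **Lifting:** The cap came off with at most 7.4 N of downward pull. That fell to about 3.3 N, its own weight, once it was clear.
- **Placing:** I set the cap down near the mat's centre with about 8 N and released it slowly. The final top and scene views show it upright on the mat, with the gripper open and clear.
- **Bystanders:** I steered clear of the bin, tin and torch, and they look unmoved in the pictures, but I did not measure them.
- **Disagreements:** The knob's position differed by about 4 mm between the wrist and top cameras. I used the wrist value, and the fingers closed centred on the knob. Two button readings differed by about 5 mm, and the tool leaned up to 1.4° at times; neither caused trouble.

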